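# Gauge a lens barrel in the V-rest

## Robot

A 6-joint arm with a two-finger parallel gripper is mounted at the origin on a cart in front of the work surface, level with it; the furniture and walls round the work are solid. World frame = base frame: x ahead of the robot, y to its left, z up, the work surface at z = 0. Lengths are in m, angles in rad, forces in N, time in s.
With the tool pointing down it reaches from about 0.3 to 0.75 m from the base axis. Payload 8.5 kg.
Tool frame: the origin (TCP) lies at the very end of the fingers, on their centre line; the grasp point (between the pads) lies 19 mm behind it; z points along the fingers, x is the direction in which the jaws open and shut, and the axes are right-handed (so a half turn about z gives the same grasp; the last joint's range is limited). The gripper opens to 88 mm and grips with 3 to 60 N. Pads are 18 mm wide; open, the fingers measure 123 mm over their backs; the gripper's body (75 mm by 187 mm) begins 45 mm behind the grasp point.
Start: joints at [-1.557, 0.381, 1.297, -0, 1.464, -0.215], TCP at [0.125, -0.536, 0.218] pointing down, gripper open.
Joint ranges: [-3.11, 3.11], [-0.89, 2.33], [0.22, 2.48], [-1.42, 4.56], [0.17, 2.85], [-2.88, 2.88]. Speed limits (rad/s): [2.39, 2.39, 3.14, 3.14, 3.14, 3.14].

## Interface

Orientations are given as a 3x3 rotation matrix whose columns are the frame's x, y, z axes.
In Python, from station import robot gives the robot as it stands. The module is installed in compiled form; this text tells all that it offers.
- The arm moves only by the tool play_rows, never from a script. Its argument "rows" is a list of rows, each a list of 7 numbers: the shift along the world's x, y, z in m, then the turn, a rotation vector about the world's x, y, z in rad, then the opening, from 0 (shut) to 1 (fully open). A call has 1 to 8 rows; each row shifts and turns the commanded pose from where the row before left it; what a row does not reach is not made up. A row lasts 1/10 s, in which the tool goes at most 50 mm and 8.59 degrees, less where a joint would pass 70% of its speed; a pose out of reach is approached as far as the arm can. A call is refused whole if a number of a shift passes 0.05 or a number of a turn 0.15, either way. A call with a gripper value outside its range is refused whole. The fingers move at their own pace and stop on an object; "newtons" is the grip in N (left out, the last holds). Time passes only in rows, so rows that do not move let the fingers close. It gives the time, the measured TCP pose, the force and the opening at its end, in the units of the state.
- robot.get_obs(): the state, without advancing time (a new reading comes with each control period).
- robot.camera(name): name is "side" or "top"; returns a dict with "frame" (420x560x3 uint8, blue, green, red), "K" (3x3 intrinsics, pixels), "R" (3x3) and "t" (3): a world point X has camera coordinates R X + t. Camera axes: x right, y down, z forward; pixel columns grow to the right and rows downward; lengths in m; the calibration is good to about 2 mm. A picture is of the moment at which its call begins. There is no depth.
- robot.sign_off(): hands the job in, once; it reports no verdict.
Trained networks look in a picture, given as the dict that the camera call returned (one of the last four; its "shot" number tells which), for a name from the list of things; names that differ only in an ending like _2 or _b are one class to them, and where a whole thing is asked for, a point or a joint stands for the part that bears it (a point fixed in the world has none). Each returns a list of dicts, best first, with "conf" (0 to 1); they miss things now and then, are a little off and sometimes report something else, mostly with a low value. They report only what shows in the picture. A call takes as long as a camera call.
- robot.cut_out(picture, query): "region" (420x560 bool, what is visible of it) and "point" ([column, row] in pixels, amid what is visible of it).
- robot.mark_of(picture, query): "point" ([column, row] in pixels: a listed point, or the origin of a listed thing).
The state is a dict: "t": time; "qpos": joint angles; "dq": joint speeds; "joint_torque": joint torques, N m; "tool_pos": TCP position; "ee_rot": TCP orientation; "ft_force": force on the tool from outside, world axes, zero at the start; "moment": the same for the moment, N m; "grip_width": finger opening in m.
Only numpy, scipy, OpenCV 4.12 (cv2) and the standard library are available. Lean on these libraries where they do the work, as an engineer would, in place of code of your own. Each camera call takes 0.05 s, during which the arm holds its last target.

## Task

Gauge the loose lens barrel. First zero the diameter gauge by pressing its round spring plunger fully down to its stop and letting it come up again; then pick up the barrel, lay it lengthwise in the middle of the gauge's V, and press it down against the spring probe until it is seated on both faces of both V-blocks. Finish while still holding it firmly pressed there, do not let go, and leave the ring clamp, loupe and tin where they are.

Things in the scene. Friction and masses are not known exactly. Their poses are not given: they have to be found in the camera images.
- barrel_center (a point): Loose plain bare-metal lens barrel, a cylinder 36 mm in diameter and 124 mm long, 80 to 150 g, lying on the bench; it can roll. Point: its very centre (18 mm above the bench at the start). x = along the cylinder's axis. Either end may face either way in the V.
- barrel: The same barrel; origin on its cylindrical surface at mid-length, at the start the underside, later wherever the barrel has rolled to. x = along its axis.
- gauge: Grey diameter gauge fixed to the bench: base plate 196 x 76 x 14 mm, on it two V-blocks each 20 mm long (x), 60 mm wide and 61 mm high, and an end housing 36 mm high that bears the plunger. Between the V-blocks a gap 64 mm long lets fingers down beside the barrel; only the probe stands there. Origin: on the bench 62 mm below seat, same axes.
- seat (a point): Where the barrel's centre must be when seated in the gauge, 62 mm above the bench. x = along the V towards the plunger end, y = across the V, z = up. The V is 90 degrees, made of two steel V-blocks centred 42 mm either side of this point along x; it opens 49 mm wide at the blocks' tops, 1 mm below this point.
- face_left: The sloping V faces on the +y side of the V (of both V-blocks), polished steel, slippery. Origin at the gauge's origin: on the bench 62 mm below seat; same axes.
- face_right: The sloping V faces on the -y side of the V (of both V-blocks), polished steel, slippery. Same origin and axes.
- probe (a joint): Spring probe of the gauge, an upright steel pin 10 mm in diameter between the V-blocks, right under seat. 0 = up (its tip then 13 mm below seat, so it lifts a barrel that is not pressed); m, grows as it is pushed down; about 0.005 when the barrel is seated on the V faces. It pushes up with 2.5 N when up and about 4 N there.
- plunger (a joint): Zeroing plunger of the gauge: round steel push head 30 mm in diameter on the gauge's end housing. 0 = up, 0.008 m = fully down on its stop (5 N); springs back by itself.
- plunger_top (a point): Centre of the top of the plunger's head, 108 mm from seat along its +x; it is pressed straight down.
- ring_clamp: Bystander: wooden ring clamp 118 x 31 x 23 mm lying on the bench. Origin under its centre.
- loupe: Bystander: small black loupe with its pale case, 27 x 58 x 20 mm. Origin under its centre.
- bur_tin: Bystander: flat green tin 64 x 99 x 22 mm. Origin under its centre.

How it is judged:
By the outcome, as a careful person would: the job done as asked, in the order asked, and still so for the second after the job is handed in, while the arm keeps its last pose, push and grip.
It also fails if it takes over 58 s, if anything falls off the work surface, if the arm or the gripper's body presses on something with over 40 N, if the wrist force passes 120 N, or if a joint passes its speed limit or range.

## Working session

There is one attempt and no reset: what is moved stays moved. The work goes in short steps, Python scripts to look and compute and a tool call to move; the robot and the scene stay as the last step left them, time stands still between calls to the robot, and variables do not carry over. Pictures are saved under pics/ and viewed, and the job is handed in when it is done.

Besides the shell and the picture viewer there is one more tool, called after ">>>" as name([rows], argument=value, ...), one row to a line, values as JSON. play_rows: Moves the arm, as the interface text tells. Its arguments: {"type":"object","properties":{"rows":{"type":"array"},"newtons":{"type":"number"}},"required":["rows"]}

```bash
mkdir -p pics
cat > h.py <<'E'
import numpy as np, cv2
from station import robot
def ray(p,px):
    K,R,t=map(np.array,(p["K"],p["R"],p["t"]))
    d=R.T@np.linalg.inv(K)@np.array([px[0],px[1],1.]); o=-R.T@t
    return o,d/np.linalg.norm(d)
def atz(p,px,z):
    o,d=ray(p,px); return o+d*(z-o[2])/d[2]
def proj(p,X):
    c=np.array(p["R"])@np.array(X)+np.array(p["t"]); u=np.array(p["K"])@c; return u[:2]/u[2]
def tri(ps,pxs):
    A=np.zeros((3,3));b=np.zeros(3)
    for p,x in zip(ps,pxs):
        o,d=ray(p,x);M=np.eye(3)-np.outer(d,d);A+=M;b+=M@o
    return np.linalg.solve(A,b)
E
python3 - <<'E'
from h import *
np.set_printoptions(precision=4,suppress=True)
ps={n:robot.camera(n) for n in("side","top")}
for n,p in ps.items():
    cv2.imwrite(f"pics/{n}0.png",p["frame"])
    o,_=ray(p,(280,210)); print(n,o,p["K"][0])
    for q in("barrel_center","seat","plunger_top","gauge","barrel","ring_clamp","loupe","bur_tin"):
        print(n,q,[(np.round(m["point"],1),round(m["conf"],2)) for m in robot.mark_of(p,q)[:2]])
    for q in("barrel","gauge","face_left","face_right","plunger","probe"):
        print(n,q,[(np.round(m["point"],1),round(m["conf"],2),m["region"].sum()) for m in robot.cut_out(p,q)[:2]])
o=robot.get_obs();print(o["t"],o["tool_pos"],o["ee_rot"],o["grip_width"])
E
```

```text
side [ 0.2909 -1.1301  0.709 ] [493.3432   0.     278.304 ]
side barrel_center [(array([235.2, 188. ]), 0.9)]
side seat [(array([256.4, 230.2]), 0.55)]
side plunger_top [(array([253.1, 252.7]), 0.71), (array([213.6, 228.6]), 0.56)]
side gauge [(array([258. , 254.5]), 0.9)]
side barrel [(array([236.1, 194.3]), 0.68)]
side ring_clamp [(array([298.5, 197.6]), 0.63)]
side loupe [(array([374.2, 292. ]), 0.54)]
side bur_tin [(array([255.8, 335.7]), 0.59), (array([256.4, 252.2]), 0.18)]
side barrel [(array([236.2, 188.6]), 0.78, np.int64(387))]
side gauge [(array([243.1, 247.3]), 0.76, np.int64(2064)), (array([208.9, 231.6]), 0.51, np.int64(104))]
side face_left []
side face_right [(array([246.9, 231.2]), 0.54, np.int64(236))]
side plunger [(array([212.3, 229.3]), 0.54, np.int64(75))]
side probe [(array([254.6, 332.6]), 0.38, np.int64(1420))]
top [ 0.4903 -0.0428  1.1351] [405.9038   0.     279.4919]
top barrel_center [(array([177.7, 239.3]), 0.58)]
top seat [(array([295.6, 245. ]), 0.8)]
top plunger_top [(array([286.1, 283.9]), 0.55)]
top gauge [(array([296.9, 245.3]), 0.85)]
top barrel [(array([182.1, 241.6]), 0.88)]
top ring_clamp [(array([206.6, 182.4]), 0.82)]
top loupe [(array([296. , 246.4]), 0.56), (array([380.2, 172.8]), 0.48)]
top bur_tin [(array([404.1, 268.4]), 0.9)]
top barrel [(array([181.3, 242.1]), 0.64, np.int64(609))]
top gauge [(array([291.5, 260.9]), 0.81, np.int64(1954))]
top face_left [(array([304.2, 234.6]), 0.65, np.int64(195))]
top face_right [(array([180.3, 242.6]), 0.66, np.int64(656)), (array([294. , 232.5]), 0.55, np.int64(144))]
top plunger []
top probe []
1.5 [ 0.1247 -0.5357  0.218 ] [[ 0.2268 -0.9739 -0.    ]
 [-0.9739 -0.2268 -0.    ]
 [ 0.      0.     -1.    ]] 0.08755688404443743
```

Run:
```python
import cv2
a=cv2.imread("pics/side0.png");b=cv2.imread("pics/top0.png")
cv2.imwrite("pics/sc.png",cv2.resize(a[150:375,170:430],None,fx=3,fy=2.65,interpolation=2)[:, :800])
cv2.imwrite("pics/tc.png",cv2.resize(b[140:330,150:440],None,fx=2.7,fy=2.7,interpolation=2))
```

```text
(no output)
```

View pics/sc.png

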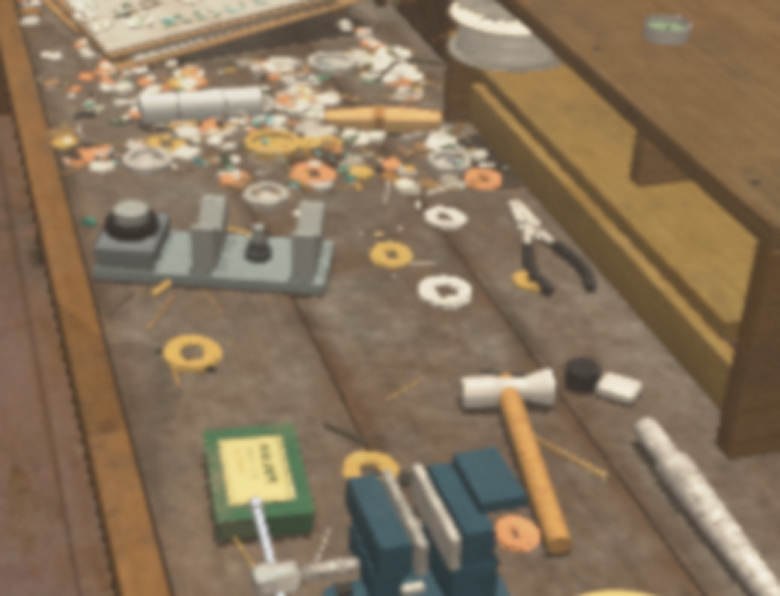

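View pics/tc.png

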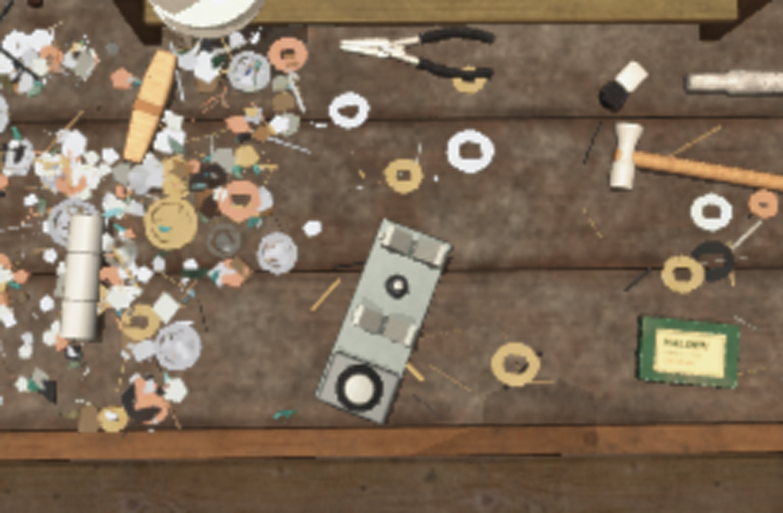

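View pics/top0.png

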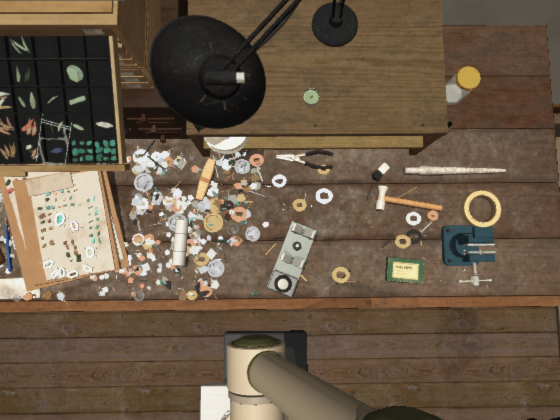

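View pics/side0.png

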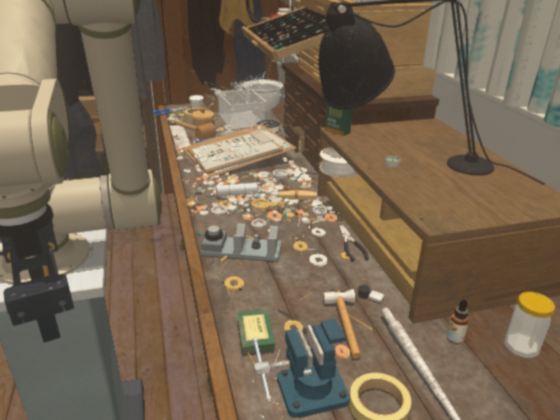

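Run:
```python
from h import *
np.set_printoptions(precision=4,suppress=True)
S=robot.camera("side");T=robot.camera("top")
# crude picks
pl_s=(213.3,228.6-0); pl_t=(150+358/2.7,140+387/2.7)
pl=tri([S,T],[(170+130/3,150+208/2.65),pl_t]);print("plunger tri",pl)
for z in(.055,.062,.07):print(z,atz(T,pl_t,z))
print("seat tri",tri([S,T],[(256.4,230.2),(295.6,245)]),atz(T,(295.6,245),.062),atz(S,(256.4,230.2),.062))
print("gauge",atz(T,(296.9,245.3),0),atz(S,(258,254.5),0))
pr=atz(T,(150+398/2.7,140+285/2.7),.049);print("probe",pr)
# base via region
m=robot.cut_out(T,"gauge")[0]["region"]
ys,xs=np.nonzero(m);print("rect",cv2.minAreaRect(np.c_[xs,ys].astype(np.float32)))
for n,p in(("T",T),("S",S)):
    for q in robot.cut_out(p,"barrel")[:1]:
        ys,xs=np.nonzero(q["region"]);r=cv2.minAreaRect(np.c_[xs,ys].astype(np.float32));print(n,r)
        c=np.array([atz(p,(x,y),.018)[:2] for x,y in zip(xs,ys)]);mu=c.mean(0);w,v=np.linalg.eigh(np.cov(c.T));print(mu,v[:,1],np.ptp((c-mu)@v[:,1]),np.ptp((c-mu)@v[:,0]))
print(tri([S,T],[(235.2,188),(181.3,242)]))
cv2.imwrite("pics/tg.png",cv2.resize(T["frame"][210:310,255:335],None,fx=6,fy=6,interpolation=2)); cv2.imwrite("pics/sg.png",cv2.resize(S["frame"][170:270,180:310],None,fx=6,fy=6,interpolation=2))
cv2.imwrite("pics/tb.png",cv2.resize(T["frame"][205:280,150:230],None,fx=8,fy=8,interpolation=2))
```

```text
plunger tri [ 0.4226 -0.0626  0.0557]
0.055 [ 0.4226 -0.0626  0.055 ]
0.062 [ 0.4231 -0.0625  0.062 ]
0.07 [ 0.4236 -0.0624  0.07  ]
seat tri [ 0.5244 -0.0984  0.057 ] [ 0.5227 -0.0978  0.062 ] [ 0.524  -0.1066  0.062 ]
gauge [ 0.5237 -0.1046  0.    ] [ 0.5239 -0.1234  0.    ]
probe [ 0.5216 -0.1033  0.049 ]
rect ((291.46575927734375, 258.9246826171875), (29.14324951171875, 73.03369140625), 20.556041717529297)
T ((180.4793243408203, 242.24830627441406), (14.616005897521973, 46.58851623535156), 4.763641834259033)
[0.5344 0.2161] [-0.9971  0.0762] 0.127058733706932 0.04026121681139986
S ((236.37588500976562, 189.9141845703125), (12.348191261291504, 41.643211364746094), 83.48019409179688)
[0.5327 0.2081] [-0.9987 -0.0513] 0.1360860133530165 0.08556705446556664
[0.5329 0.2126 0.0224]
```

View pics/tg.png

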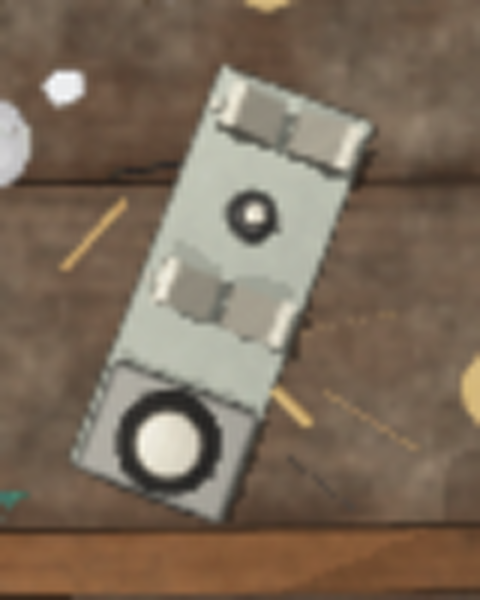

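View pics/sg.png

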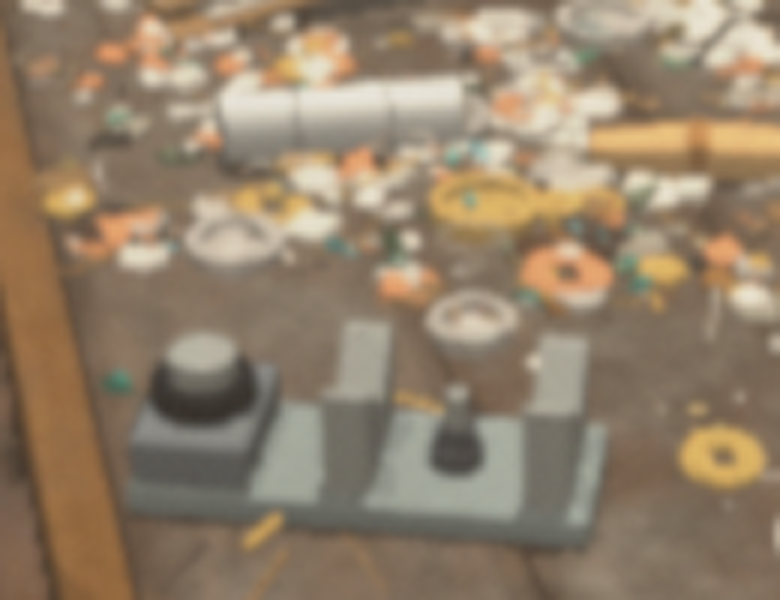

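View pics/tb.png

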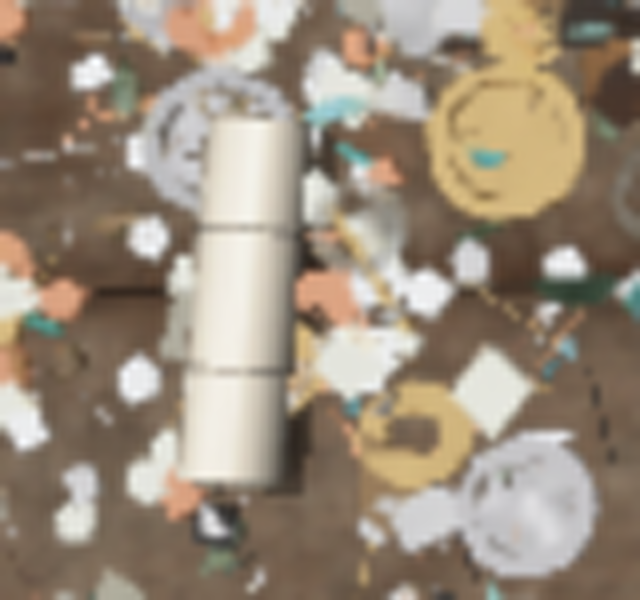

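```bash
cat > fit.py <<'E'
from h import *
from scipy.optimize import least_squares
np.set_printoptions(precision=4,suppress=True)
S=robot.camera("side");T=robot.camera("top")
f=lambda u,o,s=6:(np.array(u)+.5)/s-.5+np.array(o)
tg=(255,210);sg=(180,170)
obs=[]  # cam, px, local(x,y,z) ; z None->plunger
def A(c,u,l): obs.append((c,f(u,tg if c is T else sg),l))
A(T,(168,443),(.108,0,None));A(S,(203,350),(.108,0,None))
A(T,(255,213),(0,0,.049));A(S,(458,388),(0,0,.049))
A(T,(232,105),(-.042,-.02725,.061));A(T,(350,147),(-.042,.02725,.061))
A(T,(167,280),(.042,-.02725,.061));A(T,(284,325),(.042,.02725,.061))
def loc(p,l):
    x,y,th,zp=p[:4];z=l[2] if l[2] is not None else zp
    c,s=np.cos(th),np.sin(th)
    return np.array([x+c*l[0]-s*l[1],y+s*l[0]+c*l[1],z])
# sign check: +y local when x local=(-.94,.34): y=(-.34,-.94): to the right in image
def res(p):
    return np.concatenate([proj(c,loc(p,l))-u for c,u,l in obs]+[ [ (0)]])
r=least_squares(res,[.523,-.1,2.8,.06],loss='soft_l1');print(r.x,np.degrees(r.x[2]))
for (c,u,l) in obs: print("T" if c is T else "S",l,proj(c,loc(r.x,l))-u)
rt=least_squares(lambda p:np.concatenate([proj(c,loc(np.r_[p,r.x[3]],l))-u for c,u,l in obs if c is T]),r.x[:3]);print("top only",rt.x)
print("plunger",loc(r.x,(.108,0,None)))
E
python3 fit.py
```

```text
[ 0.5226 -0.1031  2.7634  0.0578] 158.3327220297943
T (0.108, 0, None) [0.26   0.1258]
S (0.108, 0, None) [-0.2113  0.0264]
T (0, 0, 0.049) [0.2452 0.0835]
S (0, 0, 0.049) [-0.3471 -0.2737]
T (-0.042, -0.02725, 0.061) [ 0.3787 -0.5579]
T (-0.042, 0.02725, 0.061) [-0.0932 -0.1429]
T (0.042, -0.02725, 0.061) [-0.1824 -0.0599]
T (0.042, 0.02725, 0.061) [-0.3518 -0.0461]
top only [ 0.5224 -0.103   2.7647]
plunger [ 0.4223 -0.0632  0.0578]
```

>>> play_rows([
  [0.0248,0.0394,-0.008,0,0,-0.0255,0],
  [0.0248,0.0394,-0.008,0,0,-0.0255,0],
  [0.0248,0.0394,-0.008,0,0,-0.0255,0],
  [0.0248,0.0394,-0.008,0,0,-0.0255,0],
  [0.0248,0.0394,-0.008,0,0,-0.0255,0],
  [0.0248,0.0394,-0.008,0,0,-0.0255,0],
  [0.0248,0.0394,-0.008,0,0,-0.0255,0],
  [0.0248,0.0394,-0.008,0,0,-0.0255,0],
], newtons=20)

```text
t: 2.65
tool_pos: [0.3238, -0.2189, 0.154]
ee_rot: [[0.023, -1.0, 0.001], [-1.0, -0.023, -0.001], [0.001, -0.001, -1.0]]
ft_force: [0.7, -1.2, 0.4]
grip_width: 0.0264
```

>>> play_rows([
  [0.0248,0.0394,-0.008,0,0,-0.0255,0],
  [0.0248,0.0394,-0.008,0,0,-0.0255,0],
  [0.0248,0.0394,-0.008,0,0,-0.0255,0],
  [0.0248,0.0394,-0.008,0,0,-0.0255,0],
  [0,0,0,0,0,0,0],
  [0,0,0,0,0,0,0],
  [0,0,0,0,0,0,0],
])

```text
t: 3.35
tool_pos: [0.4221, -0.0637, 0.1222]
ee_rot: [[-0.078, -0.997, 0.0], [-0.997, 0.078, -0.0], [0.0, -0.0, -1.0]]
ft_force: [0.5, 0.2, 0.4]
grip_width: 0.0003
```

>>> play_rows([
  [0,0,-0.02,0,0,0,0],
  [0,0,-0.02,0,0,0,0],
  [0,0,-0.008,0,0,0,0],
  [0,0,-0.004,0,0,0,0],
  [0,0,-0.004,0,0,0,0],
  [0,0,-0.004,0,0,0,0],
  [0,0,-0.002,0,0,0,0],
  [0,0,0,0,0,0,0],
])

```text
t: 4.15
tool_pos: [0.4223, -0.0629, 0.0601]
ee_rot: [[-0.077, -0.997, 0.0], [-0.997, 0.077, -0.0], [0.0, -0.0, -1.0]]
ft_force: [0.4, -0.0, 0.1]
grip_width: 0.0004
```

Run:
```python
from h import *
for n in("side","top"):
    p=robot.camera(n);o=(180,150) if n=="side" else (240,200);cv2.imwrite(f"pics/{n}1.png",cv2.resize(p["frame"][o[1]:o[1]+120,o[0]:o[0]+130],None,fx=4,fy=4,interpolation=2))
b=[cv2.imread(f"pics/{n}1.png")for n in("side","top")]
cv2.imwrite("pics/j1.png",cv2.resize(np.hstack(b),(800,370)))
```

```text
(no output)
```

View pics/j1.png

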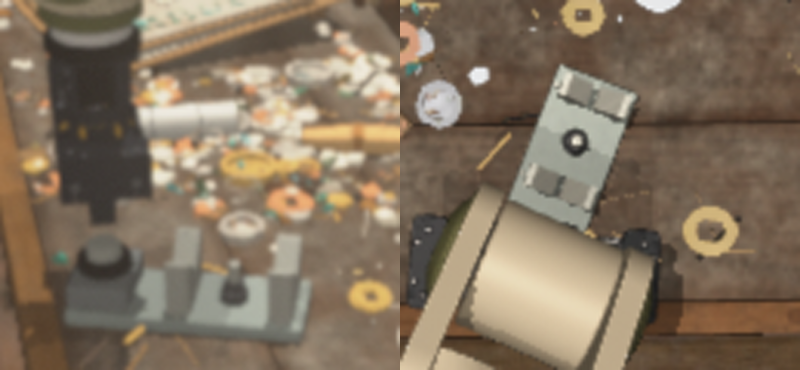

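Run:
```python
from h import *
p=robot.camera("side");print(proj(p,(.4223,-.0629,.06)),proj(p,(.4223,-.0629,.08)),proj(p,(.4223,-.0629,.0601+.064)))
cv2.imwrite("pics/s2.png",cv2.resize(p["frame"][170:260,180:270],None,fx=6.6,fy=6.6,interpolation=cv2.INTER_NEAREST))
```

```text
[213.16072126 227.11493471] [212.76715554 220.28192843] [211.87689236 204.82536375]
```

View pics/s2.png

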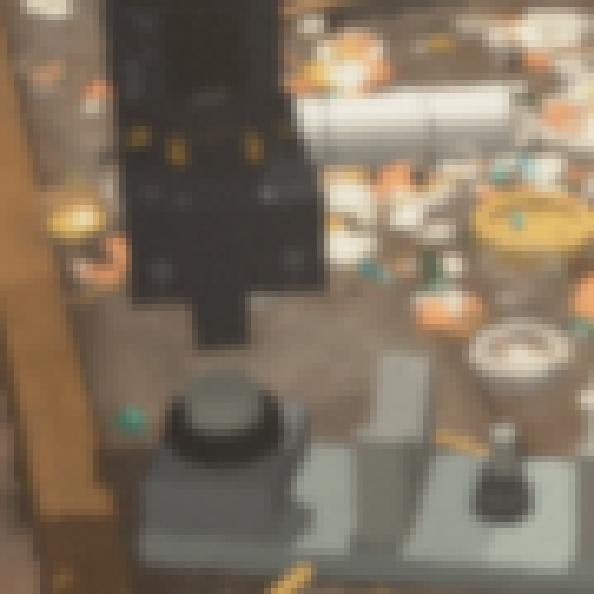

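>>> play_rows([
  [0,0,-0.003,0,0,0,0],
  [0,0,-0.003,0,0,0,0],
  [0,0,0,0,0,0,0],
])

```text
t: 4.6
tool_pos: [0.4221, -0.0628, 0.0537]
ee_rot: [[-0.077, -0.997, -0.001], [-0.997, 0.077, 0.0], [-0.0, 0.001, -1.0]]
ft_force: [-0.8, -0.5, -0.8]
grip_width: 0.0005
```

>>> play_rows([
  [0,0,-0.003,0,0,0,0],
  [0,0,0,0,0,0,0],
])

```text
t: 4.8
tool_pos: [0.4222, -0.0628, 0.0507]
ee_rot: [[-0.077, -0.997, -0.0], [-0.997, 0.077, 0.0], [-0.0, 0.0, -1.0]]
ft_force: [0.8, -0.1, 0.3]
grip_width: 0.0003
```

Run:
```python
from h import *
p=robot.camera("side");print(proj(p,(.4223,-.0629,.05)),robot.get_obs()["ft_force"])
cv2.imwrite("pics/s3.png",cv2.resize(p["frame"][170:260,180:270],None,fx=6.6,fy=6.6,interpolation=cv2.INTER_NEAREST))
```

```text
[213.35519068 230.49127238] [-0.17738341 -0.66018717 -0.64211448]
```

View pics/s3.png

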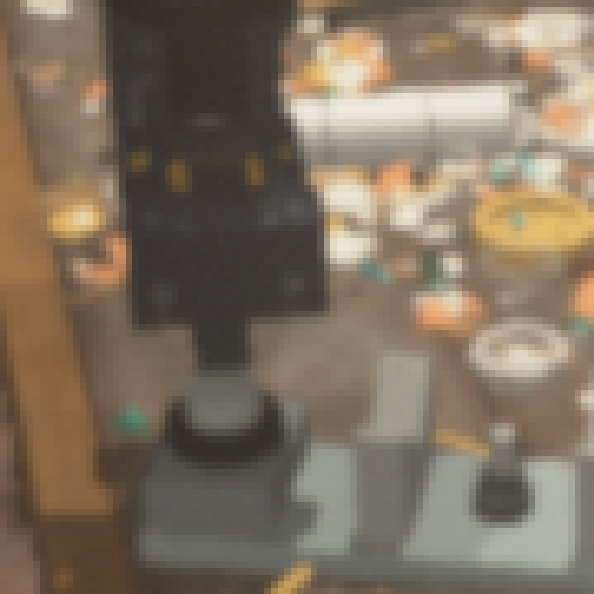

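Run:
```python
from h import *
p=robot.camera("side");a=cv2.imread("pics/side0.png")
print(proj(p,(.1247,-.5357,.218)))
for y in(-.08,-.07,-.0629,-.05,-.045):
  for z in (.0507,.066): print(y,z,proj(p,(.4223,y,z)))
c=cv2.resize(a[200:360,0:130],None,fx=5,fy=5,interpolation=2)[:600]
for s in(-.044,0,.044):
    q=proj(p,np.array((.1247,-.5357,.218))+s*np.array([.2268,-.9739,0]));print(q)
    cv2.circle(c,tuple(int(v) for v in ((q-[0,200])*5)),3,(0,0,255),-1)
cv2.imwrite("pics/s4.png",c)
```

```text
[ 49.59658826 326.1358795 ]
-0.08 0.0507 [214.38609478 233.7407248 ]
-0.08 0.066 [214.09065788 228.5219925 ]
-0.07 0.0507 [213.77236757 231.69298329]
-0.07 0.066 [213.47521639 226.49728041]
-0.0629 0.0507 [213.34162744 230.25579032]
-0.0629 0.066 [213.0433034  225.07635012]
-0.05 0.0507 [212.56944084 227.67933854]
-0.05 0.066 [212.26907672 222.52925812]
-0.045 0.0507 [212.27370036 226.69258083]
-0.045 0.066 [211.97257617 221.55381488]
[ 46.00662363 307.88630139]
[ 49.59658826 326.1358795 ]
[ 53.54859696 346.22590792]
```

View pics/s4.png

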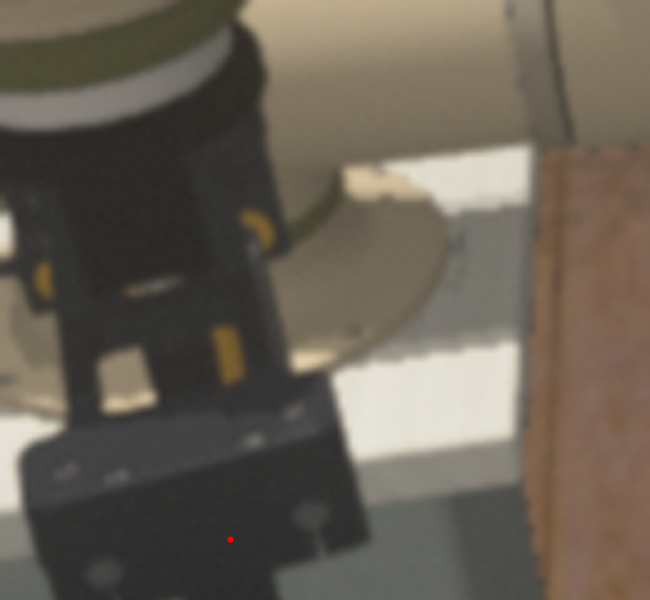

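Run:
```python
from h import *
p=robot.camera("side");a=cv2.imread("pics/side0.png")
c=cv2.resize(a[270:370,0:110],None,fx=6,fy=6,interpolation=2)
for s in(-.044,0,.044,.0615):
    q=proj(p,np.array((.1247,-.5357,.218))+s*np.array([.2268,-.9739,0]))
    cv2.circle(c,tuple(int(v) for v in ((q-[0,270])*6)),3,(0,0,255),-1)
cv2.imwrite("pics/s5.png",c)
```

```text
(no output)
```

View pics/s5.png

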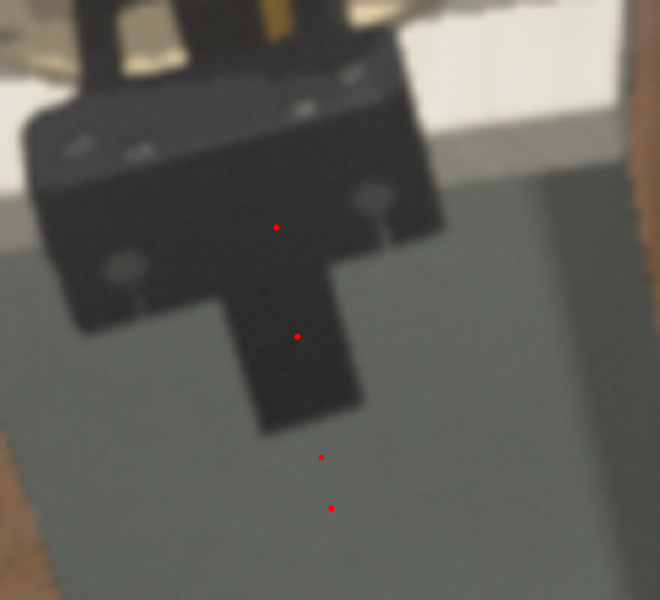

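>>> play_rows([
  [0,0,-0.003,0,0,0,0],
  [0,0,0,0,0,0,0],
])

```text
t: 5.15
tool_pos: [0.4222, -0.0628, 0.0478]
ee_rot: [[-0.077, -0.997, -0.0], [-0.997, 0.077, 0.0], [-0.0, 0.0, -1.0]]
ft_force: [0.1, 0.8, 0.1]
grip_width: 0.0005
```

>>> play_rows([
  [0,0,-0.003,0,0,0,0],
  [0,0,0,0,0,0,0],
])

```text
t: 5.35
tool_pos: [0.4222, -0.0628, 0.0448]
ee_rot: [[-0.077, -0.997, -0.0], [-0.997, 0.077, 0.0], [-0.0, 0.0, -1.0]]
ft_force: [0.1, 0.3, 0.2]
grip_width: 0.0003
```

Run:
```python
from h import *
p=robot.camera("side");print(robot.get_obs()["ft_force"])
cv2.imwrite("pics/s6.png",cv2.resize(p["frame"][170:260,180:270],None,fx=6.6,fy=6.6,interpolation=cv2.INTER_NEAREST))
```

```text
[ 0.3084086  -0.78881698  0.33427247]
```

View pics/s6.png

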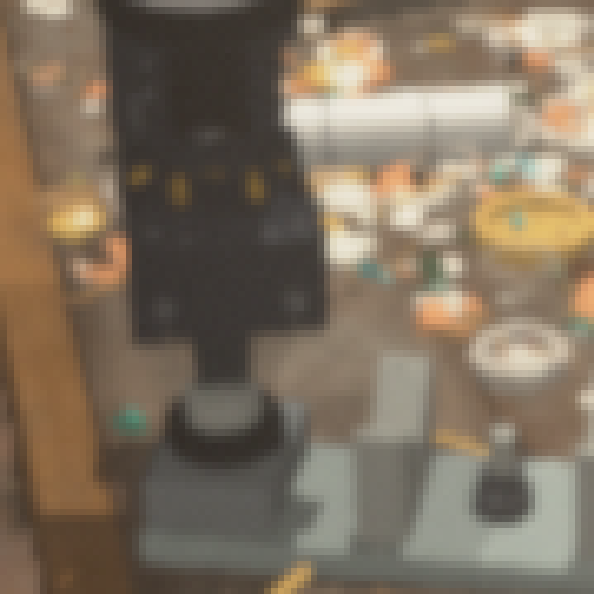

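>>> play_rows([
  [0,0,-0.003,0,0,0,0],
  [0,0,0,0,0,0,0],
])

```text
t: 5.6
tool_pos: [0.4222, -0.0628, 0.0418]
ee_rot: [[-0.077, -0.997, -0.0], [-0.997, 0.077, 0.0], [-0.0, 0.0, -1.0]]
ft_force: [1.2, 0.8, 0.1]
grip_width: 0.0006
```

>>> play_rows([
  [0,0,-0.003,0,0,0,0],
  [0,0,0,0,0,0,0],
])

```text
t: 5.8
tool_pos: [0.4224, -0.0629, 0.0389]
ee_rot: [[-0.077, -0.997, 0.0], [-0.997, 0.077, -0.0], [-0.0, -0.0, -1.0]]
ft_force: [0.4, -0.5, 1.5]
grip_width: 0.0005
```

Run:
```python
from h import *
o=robot.get_obs();print(o["ft_force"],o["tool_pos"])
p=robot.camera("side")
cv2.imwrite("pics/s7.png",cv2.resize(p["frame"][170:260,180:270],None,fx=6.6,fy=6.6,interpolation=cv2.INTER_NEAREST))
```

```text
[ 0.44377159 -0.51820074  1.4709893 ] [ 0.42244142 -0.06287857  0.03887929]
```

View pics/s7.png

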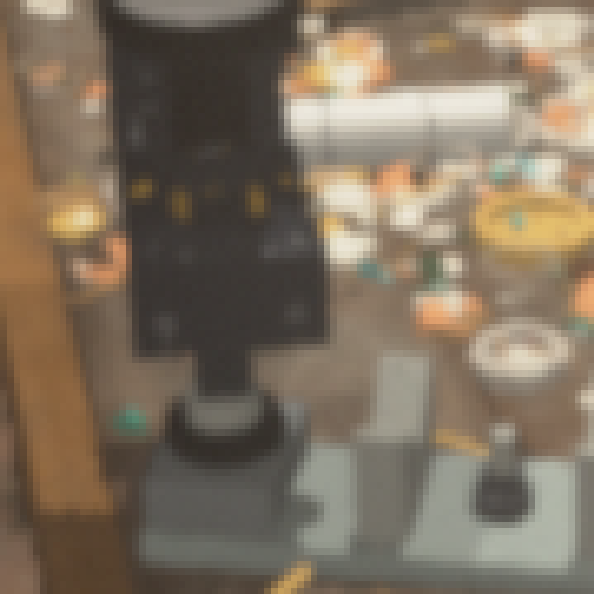

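>>> play_rows([
  [0,0,-0.003,0,0,0,0],
  [0,0,-0.003,0,0,0,0],
  [0,0,0,0,0,0,0],
])

```text
t: 6.15
tool_pos: [0.4225, -0.0629, 0.0329]
ee_rot: [[-0.077, -0.997, 0.0], [-0.997, 0.077, -0.0], [0.0, -0.0, -1.0]]
ft_force: [1.2, -0.2, 4.1]
grip_width: 0.0004
```

>>> play_rows([
  [0,0,-0.002,0,0,0,0],
  [0,0,-0.001,0,0,0,0],
  [0,0,0,0,0,0,0],
])

```text
t: 6.45
tool_pos: [0.4226, -0.0629, 0.0314]
ee_rot: [[-0.077, -0.997, 0.001], [-0.997, 0.077, -0.001], [0.001, -0.001, -1.0]]
ft_force: [-4.7, 1.0, 24.8]
grip_width: 0.0006
```

>>> play_rows([
  [0,0,0.01,0,0,0,0],
  [0,0,0.02,0,0,0,0],
  [0,0,0.03,0,0,0,0],
  [0,0.02,0.03,0,0,0,0.5],
  [0.015,0.045,0,0,0,0,1],
  [0.015,0.045,0,0,0,0,1],
  [0.015,0.045,0,0,0,0,1],
  [0.015,0.045,0,0,0,0,1],
])

```text
t: 7.25
tool_pos: [0.4824, 0.1391, 0.1198]
ee_rot: [[-0.077, -0.997, -0.001], [-0.997, 0.077, -0.0], [0.0, 0.001, -1.0]]
ft_force: [0.3, -0.2, -0.1]
grip_width: 0.0386
```

Run:
```python
from h import *
p=robot.camera("side");o=robot.get_obs();print(o["tool_pos"],o["ft_force"])
cv2.imwrite("pics/s8.png",cv2.resize(p["frame"][100:270,140:330],None,fx=4,fy=3.5,interpolation=2))
T=robot.camera("top")
for u in((180.0,242.3),(180.5,242.2)):print(atz(T,u,.018))
print(atz(T,(181.4,219.2),.018)-atz(T,(178.3,265.2),.018))
```

```text
[0.48369016 0.14433351 0.11980699] [-3.10860967  2.18048441  0.34175053]
[0.53420268 0.21679596 0.018     ]
[0.53446453 0.2154337  0.018     ]
[ 0.12584488 -0.00644599  0.        ]
```

View pics/s8.png

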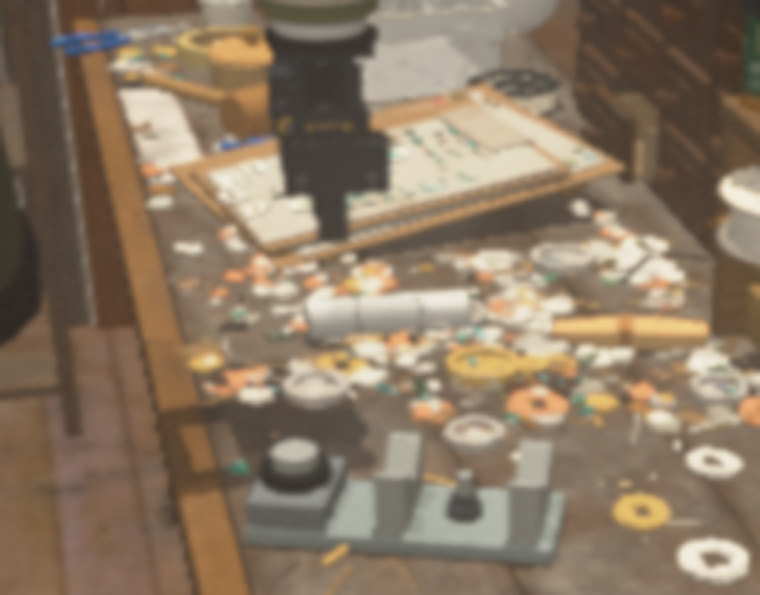

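>>> play_rows([
  [0.026,0.04,0,0,0,0,1],
  [0.0255,0.039,0,0,0,0,1],
  [0,0,-0.02,0,0,0,1],
  [0,0,-0.02,0,0,0,1],
  [0,0,-0.02,0,0,0,1],
  [0,0,0,0,0,0,1],
  [0,0,0,0,0,0,1],
])

```text
t: 8.05
tool_pos: [0.5338, 0.2157, 0.0602]
ee_rot: [[-0.078, -0.997, -0.001], [-0.997, 0.078, -0.0], [0.0, 0.001, -1.0]]
ft_force: [0.0, -0.1, 0.6]
grip_width: 0.0882
```

Run:
```python
from h import *
for n in("side","top"):
    p=robot.camera(n);c=(236,188) if n=="side" else (180,242)
    cv2.imwrite(f"pics/{n}9.png",cv2.resize(p["frame"][c[1]-60:c[1]+40,c[0]-50:c[0]+50],None,fx=4,fy=4,interpolation=2))
    print(robot.mark_of(p,"barrel_center")[:1])
    o=robot.get_obs();print(o["tool_pos"],proj(p,o["tool_pos"]))
cv2.imwrite("pics/j9.png",np.hstack([cv2.imread(f"pics/{n}9.png") for n in("side","top")]))
```

```text
[{'point': [240.2, 189.8], 'conf': 0.58}]
[0.53435917 0.21594487 0.0610852 ] [235.78852164 176.10097605]
[{'point': [178.7, 239.1], 'conf': 0.66}]
[0.53429577 0.2160791  0.06106278] [176.47472704 241.65241274]
```

View pics/j9.png

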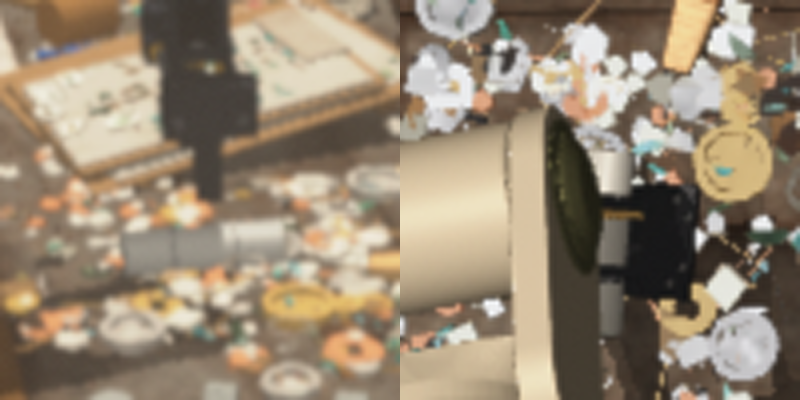

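>>> play_rows([
  [0,0,-0.02,0,0,0,1],
  [0,0,-0.015,0,0,0,1],
  [0,0,-0.01,0,0,0,1],
  [0,0,0,0,0,0,1],
  [0,0,0,0,0,0,1],
])

```text
t: 8.75
tool_pos: [0.5342, 0.2162, 0.0156]
ee_rot: [[-0.077, -0.997, 0.001], [-0.997, 0.077, 0.0], [-0.0, -0.001, -1.0]]
ft_force: [0.7, -0.2, 0.1]
grip_width: 0.0881
```

Run:
```python
from h import *
p=robot.camera("side");o=robot.get_obs();print(o["tool_pos"],o["ft_force"])
c=(236,188);k=6
im=cv2.resize(p["frame"][c[1]-50:c[1]+40,c[0]-50:c[0]+50],None,fx=k,fy=k,interpolation=2)
R=o["ee_rot"]
for s in(.044,.0615):
  for dz in(0,.018):
    q=proj(p,o["tool_pos"]+s*R[:,0]+[0,0,dz]);print(s,dz,q);cv2.circle(im,tuple(int(v) for v in ((q-[186,138])*k)),3,(0,0,255) if dz==0 else (0,255,0),-1)
cv2.imwrite("pics/s10.png",im)
```

```text
[0.53434001 0.21626098 0.01586634] [ 0.2792957  -0.49529464 -0.1848796 ]
0.044 0 [237.83359132 195.81431794]
0.044 0.018 [237.68505814 190.49926295]
0.0615 0 [238.52528115 198.50130274]
0.0615 0.018 [238.37939136 193.14815625]
```

View pics/s10.png

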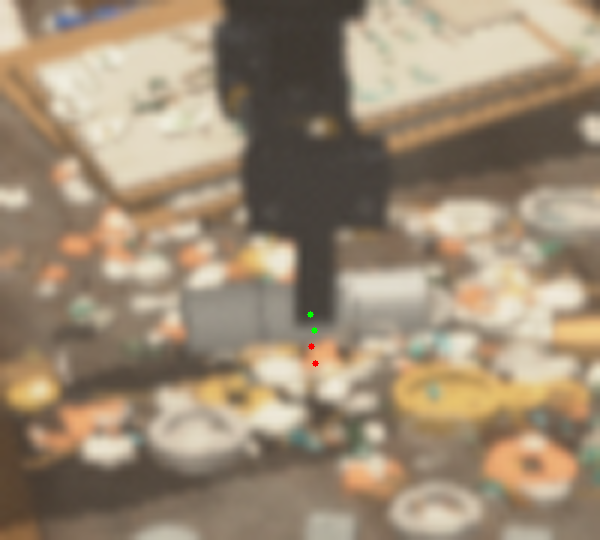

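>>> play_rows([
  [0,0,-0.01,0,0,0,1],
  [0,0,-0.008,0,0,0,1],
  [0,0,-0.004,0,0,0,1],
  [0,0,0,0,0,0,1],
])

```text
t: 9.2
tool_pos: [0.5334, 0.2161, -0.0078]
ee_rot: [[-0.077, -0.997, -0.002], [-0.997, 0.077, -0.0], [0.0, 0.002, -1.0]]
ft_force: [0.1, 0.5, -0.3]
grip_width: 0.0884
```

>>> play_rows([
  [0,0,-0.003,0,0,0,1],
  [0,0,-0.002,0,0,0,1],
  [0,0,0,0,0,0,1],
])

```text
t: 9.5
tool_pos: [0.5338, 0.2161, -0.0121]
ee_rot: [[-0.077, -0.997, -0.0], [-0.997, 0.077, -0.0], [0.0, 0.0, -1.0]]
ft_force: [0.5, 0.6, -0.3]
grip_width: 0.088
```

Run:
```python
from h import *
p=robot.camera("side");o=robot.get_obs();print(o["tool_pos"],o["ft_force"])
c=(236,188);k=6
im=cv2.resize(p["frame"][c[1]-50:c[1]+40,c[0]-50:c[0]+50],None,fx=k,fy=k,interpolation=2)
cv2.imwrite("pics/s11.png",im)
```

```text
[ 0.53383017  0.21612738 -0.01198121] [-0.88438144  0.05980784 -0.24183718]
```

View pics/s11.png

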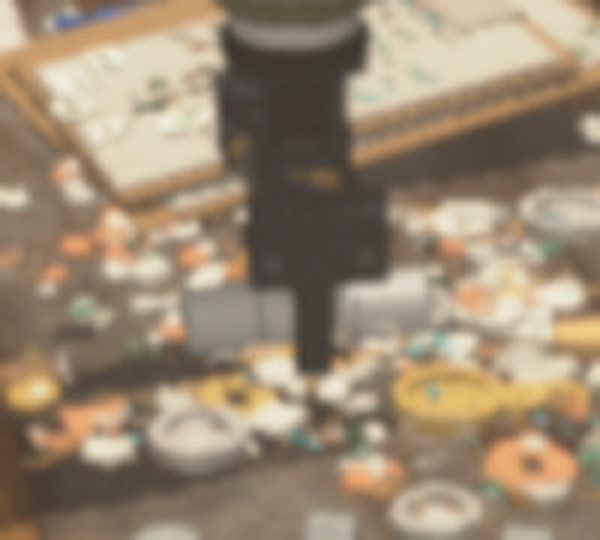

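>>> play_rows([
  [0,0,-0.002,0,0,0,1],
  [0,0,0,0,0,0,0.5],
  [0,0,0,0,0,0,0.2],
  [0,0,0,0,0,0,0.2],
  [0,0,0,0,0,0,0.2],
  [0,0,0,0,0,0,0.2],
  [0,0,0,0,0,0,0.2],
], newtons=30)

```text
t: 10.25
tool_pos: [0.5338, 0.2162, -0.0139]
ee_rot: [[-0.077, -0.997, 0.0], [-0.997, 0.077, -0.0], [0.0, -0.0, -1.0]]
ft_force: [-0.2, -0.3, 0.1]
grip_width: 0.0426
```

>>> play_rows([
  [0,0,0,0,0,0,0.1],
  [0,0,0,0,0,0,0.1],
  [0,0,0,0,0,0,0.1],
], newtons=40)

```text
t: 10.55
tool_pos: [0.5338, 0.2161, -0.014]
ee_rot: [[-0.077, -0.997, -0.0], [-0.997, 0.077, -0.0], [0.0, 0.0, -1.0]]
ft_force: [-0.5, 1.1, -0.3]
grip_width: 0.0346
```

>>> play_rows([
  [0,0,0,0,0,0,0.1],
  [0,0,0.01,0,0,0,0.1],
  [0,0,0.02,0,0,0,0.1],
  [0,0,0.03,0,0,0,0.1],
  [0,0,0.04,0,0,0,0.1],
  [0,0,0.02,0,0,0,0.1],
  [0,0,0,0,0,0,0.1],
  [0,0,0,0,0,0,0.1],
])

```text
t: 11.35
tool_pos: [0.5334, 0.2161, 0.1057]
ee_rot: [[-0.077, -0.997, -0.0], [-0.997, 0.077, -0.0], [0.0, 0.0, -1.0]]
ft_force: [0.2, 1.0, -1.4]
grip_width: 0.035
```

Run:
```python
from h import *
for n in("side","top"):
    p=robot.camera(n);c=(236,168) if n=="side" else (180,242)
    cv2.imwrite(f"pics/{n}12.png",cv2.resize(p["frame"][c[1]-60:c[1]+40,c[0]-50:c[0]+50],None,fx=4,fy=4,interpolation=2))
    print([(m["point"],m["conf"]) for m in robot.mark_of(p,"barrel_center")[:2]]);o=robot.get_obs();print(o["tool_pos"],proj(p,o["tool_pos"]+[0,0,.032]),o["grip_width"])
cv2.imwrite("pics/j12.png",np.hstack([cv2.imread(f"pics/{n}12.png") for n in("side","top")]))
```

```text
[([231.8, 149.6], 0.61)]
[0.53303424 0.21598606 0.1045861 ] [234.66690048 153.14805202] 0.03505342614463221
[]
[0.53325954 0.21601731 0.10468987] [169.04954298 240.87460364] 0.03486232709024314
```

View pics/j12.png

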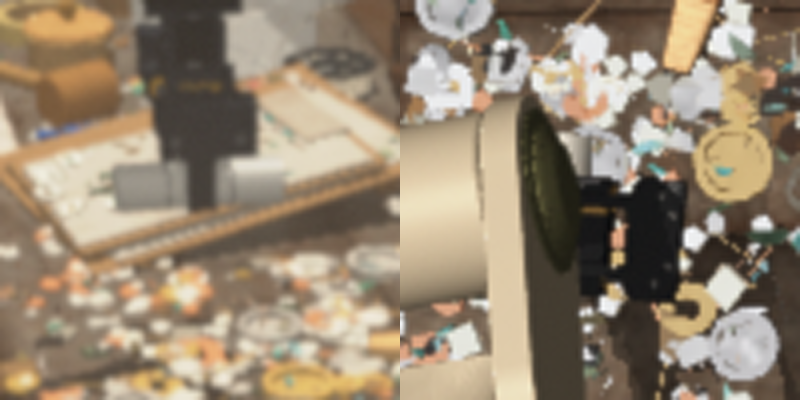

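>>> play_rows([
  [-0.0014,-0.035,0,0,0,-0.0375,0.1],
  [-0.0014,-0.045,0,0,0,-0.0375,0.1],
  [-0.0014,-0.045,0,0,0,-0.0375,0.1],
  [-0.0014,-0.045,0,0,0,-0.0375,0.1],
  [-0.0014,-0.045,0,0,0,-0.0375,0.1],
  [-0.0014,-0.045,0,0,0,-0.0375,0.1],
  [-0.0014,-0.037,0,0,0,-0.0375,0.1],
  [-0.0015,-0.022,0,0,0,-0.0375,0.1],
])

```text
t: 12.35
tool_pos: [0.5221, -0.1055, 0.1052]
ee_rot: [[-0.372, -0.928, -0.001], [-0.928, 0.372, 0.0], [0.0, 0.001, -1.0]]
ft_force: [0.9, 0.6, -1.8]
grip_width: 0.035
```

>>> play_rows([
  [0,0,0,0,0,0,0.1],
  [0,0,-0.01,0,0,0,0.1],
  [0,0,-0.01,0,0,0,0.1],
  [0,0,-0.01,0,0,0,0.1],
  [0,0,0,0,0,0,0.1],
  [0,0,0,0,0,0,0.1],
])

```text
t: 12.95
tool_pos: [0.5225, -0.1023, 0.0757]
ee_rot: [[-0.367, -0.93, -0.001], [-0.93, 0.367, 0.0], [-0.0, 0.001, -1.0]]
ft_force: [-0.1, -0.2, -0.5]
grip_width: 0.0352
```

```bash
cat > look.py <<'E'
from h import *
import sys
np.set_printoptions(precision=4,suppress=True)
tag=sys.argv[1]
o=robot.get_obs();print(o["tool_pos"],o["ee_rot"][:,0],o["ft_force"],o["moment"],o["grip_width"])
seat=np.array([.5225,-.103,.062]);th=np.radians(158.4);gx=np.array([np.cos(th),np.sin(th),0]);gy=np.array([-np.sin(th),np.cos(th),0])
ims=[]
for n,c in(("side",(250,215)),("top",(295,245))):
    p=robot.camera(n);k=6;w=65
    im=cv2.resize(p["frame"][c[1]-50:c[1]+50,c[0]-w:c[0]+w],None,fx=k,fy=k,interpolation=2)
    print(n,"seat",proj(p,seat))
    m=robot.cut_out(p,"barrel")
    if m: print(n,"barrel",m[0]["conf"],m[0]["point"],m[0]["region"].sum())
    cv2.imwrite(f"pics/{n}_{tag}.png",im)
E
python3 look.py a
```

```text
[ 0.5225 -0.1023  0.0757] [-0.3675 -0.93   -0.    ] [-0.0677 -0.172  -0.4731] [ 0.0181  0.0117 -0.0345] 0.035237811283622474
side seat [255.4756 229.55  ]
side barrel 0.8 [265.4, 215.7] 415
top seat [297.5591 245.0637]
top barrel 0.66 [293.5, 264.0] 129
```

View pics/side_a.png

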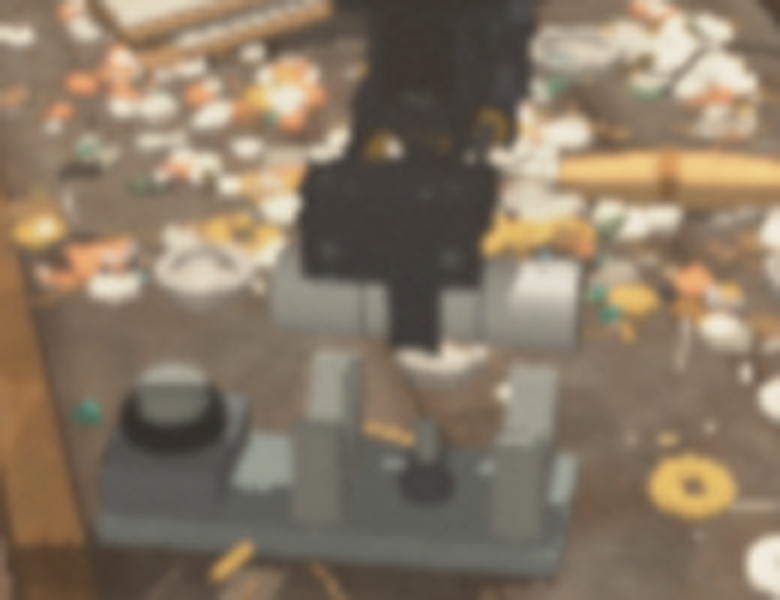

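View pics/top_a.png

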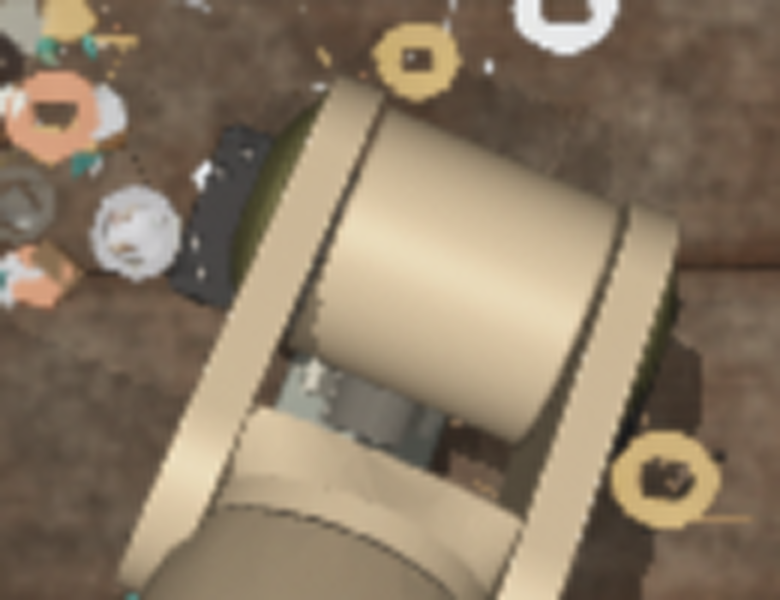

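```bash
cat > ov.py <<'E'
from h import *
import sys
np.set_printoptions(precision=4,suppress=True)
o=robot.get_obs();p=robot.camera("side");k=6;c=(250,215)
im=cv2.resize(p["frame"][c[1]-50:c[1]+50,c[0]-65:c[0]+65],None,fx=k,fy=k,interpolation=2)
print(o["tool_pos"],o["ft_force"],o["grip_width"])
R=o["ee_rot"];ax=R[:,1];jx=R[:,0];cen=o["tool_pos"]+[0,0,.032]
for s in(-.062,.062):
    pts=[((proj(p,cen+s*ax+.018*(np.cos(a)*jx+np.sin(a)*R[:,2]))-[185,165]+.5)*k).astype(int) for a in np.linspace(0,6.283,40)]
    cv2.polylines(im,[np.array(pts)],True,(0,0,255),1)
cv2.imwrite(f"pics/ov_{sys.argv[1]}.png",im)
E
python3 ov.py a
```

```text
[ 0.5228 -0.1028  0.0764] [-0.2926  0.3894 -1.0436] 0.03493778812115447
```

View pics/ov_a.png

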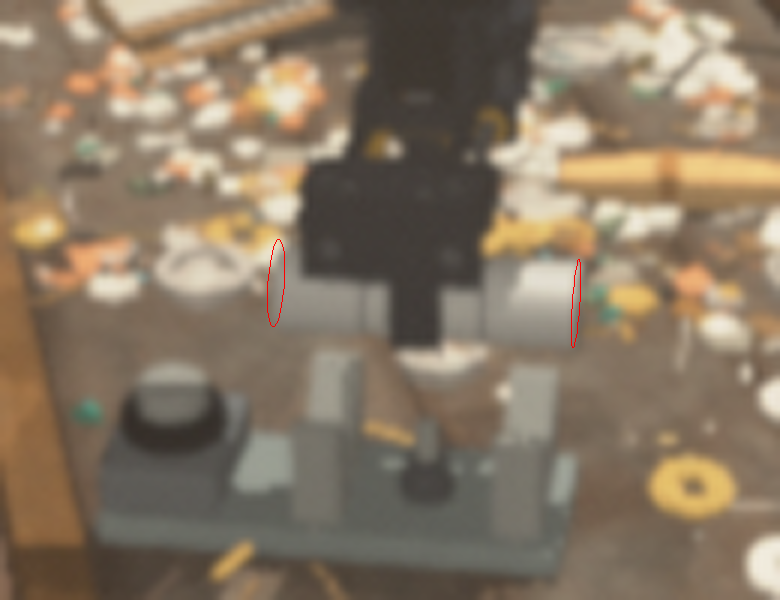

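>>> play_rows([
  [-0.001,0.0005,-0.012,0,0,0,0.1],
  [0,0,-0.012,0,0,0,0.1],
  [0,0,-0.008,0,0,0,0.1],
  [0,0,-0.003,0,0,0,0.1],
  [0,0,0,0,0,0,0.1],
  [0,0,0,0,0,0,0.1],
])

```text
t: 13.8
tool_pos: [0.5218, -0.1024, 0.0413]
ee_rot: [[-0.368, -0.93, 0.0], [-0.93, 0.368, -0.0], [-0.0, -0.0, -1.0]]
ft_force: [-0.4, -0.5, -0.4]
grip_width: 0.0351
```

>>> play_rows([
  [0,0,-0.003,0,0,0,0.1],
  [0,0,-0.003,0,0,0,0.1],
  [0,0,0,0,0,0,0.1],
])

```text
t: 14.1
tool_pos: [0.5217, -0.1024, 0.035]
ee_rot: [[-0.368, -0.93, 0.0], [-0.93, 0.368, -0.0], [0.0, -0.0, -1.0]]
ft_force: [1.0, 0.0, 0.0]
grip_width: 0.0348
```

>>> play_rows([
  [0,0,-0.002,0,0,0,0.1],
  [0,0,0,0,0,0,0.1],
])

```text
t: 14.3
tool_pos: [0.5217, -0.1024, 0.0331]
ee_rot: [[-0.368, -0.93, 0.0], [-0.93, 0.368, -0.0], [-0.0, -0.0, -1.0]]
ft_force: [-0.2, 0.1, 2.7]
grip_width: 0.0353
```

>>> play_rows([
  [0,0,-0.0015,0,0,0,0.1],
  [0,0,0,0,0,0,0.1],
])

```text
t: 14.5
tool_pos: [0.5216, -0.1024, 0.0316]
ee_rot: [[-0.368, -0.93, 0.0], [-0.93, 0.368, -0.0], [0.0, -0.0, -1.0]]
ft_force: [0.7, -1.0, 3.7]
grip_width: 0.0354
```

>>> play_rows([
  [0,0,-0.001,0,0,0,0.1],
  [0,0,0,0,0,0,0.1],
])

```text
t: 14.7
tool_pos: [0.5216, -0.1026, 0.031]
ee_rot: [[-0.368, -0.93, 0.0], [-0.93, 0.368, -0.001], [0.0, -0.001, -1.0]]
ft_force: [-2.1, -0.9, 6.3]
grip_width: 0.0349
```

>>> play_rows([
  [0,0,-0.001,0,0,0,0.1],
  [0,0,0,0,0,0,0.1],
  [0,0,0,0,0,0,0.1],
])

```text
t: 15.0
tool_pos: [0.5216, -0.1031, 0.0305]
ee_rot: [[-0.368, -0.93, 0.001], [-0.93, 0.368, -0.002], [0.001, -0.001, -1.0]]
ft_force: [-4.7, -2.0, 13.4]
grip_width: 0.0351
```

```bash
python3 ov.py b
python3 - <<'E'
from h import *
th=np.radians(158.4);gx=np.array([np.cos(th),np.sin(th),0]);gy=np.array([-np.sin(th),np.cos(th),0])
L=[]
for i in range(4):
    o=robot.get_obs();L.append(np.r_[o["ft_force"],o["moment"]]);robot.camera("top")
m=np.mean(L,0);print(m[:3]@gx,m[:3]@gy,m[2],"M",m[3:]@gx,m[3:]@gy,m[5],o["tool_pos"])
E
```

```text
[ 0.5216 -0.1031  0.0305] [-4.6524 -2.0183 13.4113] 0.035054497372396465
2.8255010447743745 4.385718346963411 12.036638638689533 M 0.524975774154572 -0.40471128929492173 -0.014505530490286491 [ 0.52163357 -0.10306077  0.03055499]
```

View pics/ov_b.png

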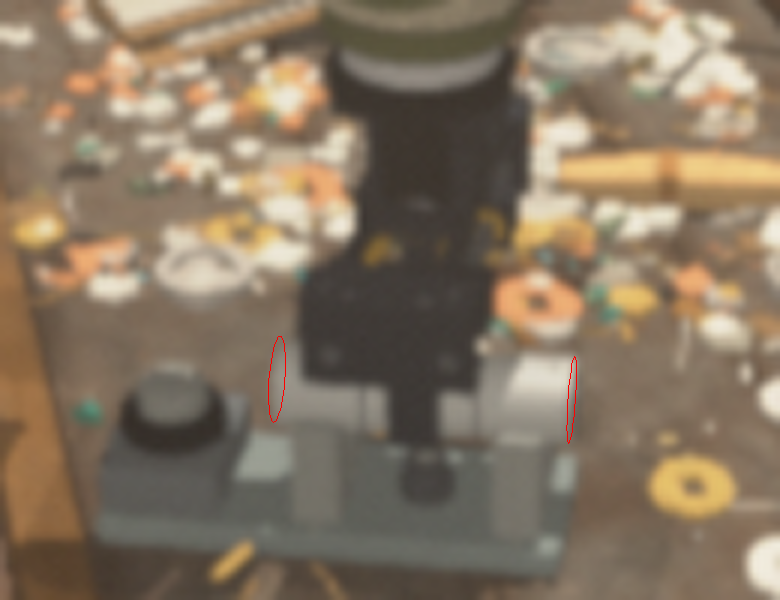

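>>> play_rows([
  [-0.0004,-0.0009,0,0,0,0,0.1],
  [0,0,0,0,0,0,0.1],
  [0,0,0,0,0,0,0.1],
])

```text
t: 15.55
tool_pos: [0.5216, -0.1034, 0.0303]
ee_rot: [[-0.369, -0.93, 0.002], [-0.93, 0.369, -0.0], [-0.0, -0.002, -1.0]]
ft_force: [-0.9, 1.0, 8.6]
grip_width: 0.035
```

```bash
cat > ft.py <<'E'
from h import *
np.set_printoptions(precision=4,suppress=True)
th=np.radians(158.4);gx=np.array([np.cos(th),np.sin(th),0]);gy=np.array([-np.sin(th),np.cos(th),0])
L=[]
for i in range(4):
    o=robot.get_obs();L.append(np.r_[o["ft_force"],o["moment"]]);robot.camera("top")
m=np.mean(L,0);print("F",m[:3]@gx,m[:3]@gy,m[2],"M",m[3:]@gx,m[3:]@gy,m[5]);print(o["tool_pos"],o["ee_rot"][:,2],o["grip_width"],o["t"])
E
python3 ft.py
```

```text
F 0.8105477817964684 -0.03457867141480892 8.23258886826228 M -0.13583714419354243 -0.17319803131950434 -0.18453230717595065
[ 0.5216 -0.1034  0.0303] [ 0.0015 -0.0004 -1.    ] 0.03557279904161185 15.7
```

>>> play_rows([
  [0,0,-0.0007,0,0,0,0.1],
  [0,0,0,0,0,0,0.1],
  [0,0,0,0,0,0,0.1],
])

```text
t: 16.05
tool_pos: [0.5216, -0.1035, 0.0301]
ee_rot: [[-0.369, -0.93, 0.002], [-0.93, 0.369, -0.001], [0.0, -0.002, -1.0]]
ft_force: [-3.4, 0.3, 14.7]
grip_width: 0.0353
```

```bash
python3 ft.py
```

```text
F 2.661175886897106 0.7945132615209591 14.206456238867531 M 0.01798227576648039 -0.4533245694613571 -0.19591986508553738
[ 0.5217 -0.1035  0.0301] [ 0.0019 -0.0008 -1.    ] 0.03524774887262351 16.2
```

>>> play_rows([
  [-0.0003,0.0001,0,0,0,-0.005,0.1],
  [0,0,0,0,0,0,0.1],
  [0,0,0,0,0,0,0.1],
])

```text
t: 16.55
tool_pos: [0.5216, -0.1036, 0.0301]
ee_rot: [[-0.373, -0.928, 0.003], [-0.928, 0.373, -0.001], [0.0, -0.003, -1.0]]
ft_force: [-1.1, 0.6, 12.2]
grip_width: 0.0351
```

```bash
python3 ft.py
```

```text
F 1.0679418175352193 0.8517395483042567 12.413957213855737 M 0.012488893178474307 -0.20488387754136908 -0.10337483596260783
[ 0.5216 -0.1036  0.0301] [ 0.0026 -0.0012 -1.    ] 0.03493704837551962 16.7
```

>>> play_rows([
  [-0.0002,0,-0.0006,0,0,-0.005,0.1],
  [0,0,-0.0004,0,0,0,0.1],
  [0,0,0,0,0,0,0.1],
  [0,0,0,0,0,0,0.1],
])

```text
t: 17.15
tool_pos: [0.5217, -0.1039, 0.0298]
ee_rot: [[-0.378, -0.926, 0.004], [-0.926, 0.378, -0.002], [0.0, -0.004, -1.0]]
ft_force: [-3.2, -0.7, 19.3]
grip_width: 0.0354
```

```bash
python3 ft.py; python3 ov.py c
```

```text
F 2.6875115749701344 1.5660635158604765 19.40901714945494 M 0.14690856484823162 -0.43296635336217415 -0.07403596237007146
[ 0.5217 -0.1039  0.0298] [ 0.0036 -0.0019 -1.    ] 0.034898891536524396 17.3
[ 0.5217 -0.1038  0.0298] [-2.1788 -0.9336 19.4697] 0.035120882663076114
```

View pics/ov_c.png

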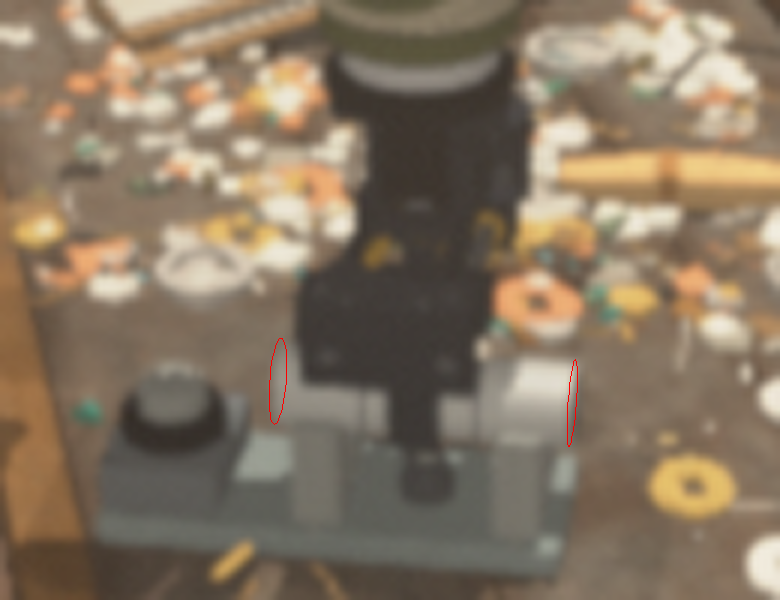

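>>> play_rows([
  [-0.0004,-0.0003,0,0,0,0,0.1],
  [0,0,0,0,0,0,0.1],
  [0,0,0,0,0,0,0.1],
  [0,0,0,0,0,0,0.1],
])

```text
t: 17.8
tool_pos: [0.5217, -0.1038, 0.0298]
ee_rot: [[-0.378, -0.926, 0.005], [-0.926, 0.378, -0.001], [-0.0, -0.005, -1.0]]
ft_force: [-0.9, 1.6, 18.0]
grip_width: 0.0352
```

```bash
python3 ft.py
```

```text
F 1.224056138748272 -1.6081505507928355 18.442317348613088 M -0.2694440204277057 -0.24132559783899668 -0.0968499107514425
[ 0.5217 -0.1039  0.0298] [ 0.0045 -0.0016 -1.    ] 0.03535152360081356 17.95
```

Run:
```python
from h import *
print(robot.sign_off()); o=robot.get_obs();print(o["t"],o["tool_pos"],o["ft_force"],o["grip_width"])
```

```text
the job is handed in; nothing more can be done
None
the job is handed in; nothing more can be done
```

I zeroed the gauge, then laid the barrel in the middle of the V. I handed in at about 18 s, still gripping it at 40 N and pressing it down with about 18 N.

- **Zeroing:** I pressed the plunger with closed fingers. The force rose from about 1.5 N to 4 N over the travel, then jumped to 25 N on the stop. A side picture afterwards showed the plunger back up.
- **Seated:**
  - The barrel centre worked out at 61.8 mm above the bench, against 62 mm nominal.
  - A sideways nudge moved the side force from +1.6 N to −1.6 N with no visible movement, so both faces hold it.
  - The load was centred within about 5 mm of mid-length, so both V-blocks carry it.
- **Along the V:** The side picture showed the barrel centred to within 1–2 mm.
- **Bystanders:** My moves stayed clear of the ring clamp, loupe and tin, but I made no separate final check of them.

Some readings disagreed or were not ideal:
- **Fingertip position:** The real fingertips sat about 18 mm behind the reported tool point, seen in the side picture and confirmed by contact. I worked from the pictures and forces instead.
- **Grip width:** It read 35 mm on the 36 mm barrel.
- **Tool tilt:** A tilt of about 0.005 rad built up under the push, and I left it.
- **Probe:** I inferred its travel from the height and force; I had no direct reading.

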